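Lock the switch-box cover with its quarter-turn stud

TASK

The cover of the switch box still lacks one of its two quarter-turn studs. Take the winged stud out of the wooden holder, line its foot bar up with the empty slot in the cover, push it fully in and turn it a quarter turn, either way, so that it is locked, then let go. Leave the round-knobbed stud in the holder.

Things in the scene. Friction and masses are not known exactly. Their poses are not given: they have to be found in the camera images.
- wing (a point): Centre of the grip of the loose winged stud, upright in a bore of the wooden holder. Wing: black blade 44 long (x), 10 thick (y), 40 mm high (z up). Under it a 48 mm steel flange disc, 6 thick, its underside 26 mm below this point; then a 14 mm shaft and a foot bar 32 x 10 mm parallel to the wing, ending 46 mm below this point. About 0.12 kg; a half turn about z looks the same. Lifts straight out.
- slot (a point): Centre of the empty slot, at the cover's top face, 70 mm above the bench. Slot 40 mm (x, its long way) x 16 mm, through the 8 mm cover, 4 mm lead-in chamfer, free space below. The foot passes only with the wing along x within 10 degrees. Fully in, the flange lies on the cover, wing centre 26 mm above this point. Locked: wing across, along y. Turns freely either way, no stop or spring.
- switchbox: Fixed teal box with aluminium cover, 120 (x) x 200 (y) x 70 mm high, origin at the centre of its underside, z up, turned any way. The empty slot is 60 mm towards +y, its long way along x. A like winged stud, fitted and locked (wing along y), stands 60 mm towards -y, rising 46 mm above the cover.
- round_knob (a point): Bystander in the same wooden holder (75 x 250 x 36 mm high, three bores 38 mm wide, 85 mm apart, in any order: winged, round and hexagonal studs; flanges rest on its top). This point is the middle of the round-knobbed stud: black knob 40 mm across, its top 18 mm above the point, 48 mm steel flange with underside 26 mm below it. Must stay there.
Not all that is in view belongs to the job. Leave any green, orange or purple look-alike of the part that bears wing alone.

How it is judged:
By the outcome, as a careful person would: the job done as asked, in the order asked, and still so for the second after the job is handed in, with the robot touching nothing.
It also fails if it takes over 42 s, if anything falls off the work surface, if the arm or the gripper's body presses on something with over 40 N, if the wrist force passes 120 N, or if a joint passes its speed limit or range.

ROBOT

A 6-joint arm with a two-finger parallel gripper is mounted at the origin on the work surface. World frame = base frame: x ahead of the robot, y to its left, z up, the work surface at z = 0. Lengths are in mm, angles in rad, forces in N, time in s.
With the tool pointing down it reaches from about 275 to 750 mm from the base axis. Payload 10.2 kg.
Tool frame: the origin (TCP) lies between the finger pads; the fingertips stand 22 mm ahead of it and the grasp point (between the pads) lies 3 mm ahead of it (ctrl.nose_length is the distance from the TCP to the fingertips, in mm); y points along the fingers, z is the direction in which the jaws open and shut, and the axes are right-handed (so a half turn about y gives the same grasp; the last joint's range is limited). The gripper opens to 85 mm and grips with 20 to 120 N. Pads are 22 mm wide; open, the fingers measure 114 mm over their backs; the gripper's body (76 mm by 85 mm) begins 54 mm behind the grasp point. The pads swing forward as they close: fully open they stand 13 mm farther back than shut.
Start: joints at [1.022, 0.313, 1.498, -0, 1.331, -0.223], TCP at [168.048, 497.384, 226.794] pointing down, gripper open.
Joint ranges: [-2.94, 2.94], [-0.97, 2.17], [0.19, 2.56], [-1.23, 4.37], [0.02, 3.11], [-2.88, 2.88]. Speed limits (rad/s): [2.39, 2.39, 3.01, 3.14, 3.14, 3.14].

INTERFACE

Orientations are given as a unit quaternion [w, x, y, z].
In Python, from rig import ctrl, eyes, models gives the robot as it stands.
- The arm moves only by the shell command python3 -m crank 'ROWS' [FORCE]. ROWS is JSON, a list of rows, each an object with "dp": the shift along the tool's x, y, z in mm, a list of three; "roll": the turn about the tool's y in rad; "gripper": the closure in counts, from 0 (fully open) to 255 (shut). A call has 1 to 10 rows; each row is the pose to reach, as a shift and turn from the pose commanded when the call began, along the tool's axes at that moment; what a row does not reach only later rows make up. A row lasts 1/12 s, in which the tool goes at most 41.7 mm and 7.16 degrees, less where a joint would pass 70% of its speed; a pose out of reach is approached as far as the arm can. A call with a gripper value outside its range is refused whole. The fingers move at their own pace and stop on an object; FORCE is the grip in N (left out, the last holds). Time passes only in rows, so rows that repeat a pose let the fingers close. It gives the time, the measured TCP pose, the force and the opening at its end, in the units of the state.
- ctrl.sense(): the state, without advancing time (a new reading comes with each control period).
- eyes.capture(name): name is "scene" or "side" or "wrist"; returns a dict with "color" (420x560x3 uint8, red, green, blue), "fx", "fy", "cx", "cy" (pixels), "R" (3x3) and "t" (3): a world point X has camera coordinates R X + t. Camera axes: x right, y down, z forward; pixel columns grow to the right and rows downward; lengths in mm; the calibration is good to about 2 mm. A picture is of the moment at which its call begins. There is no depth.
- ctrl.finish_job(): hands the job in, once; it reports no verdict.
Trained networks look in a picture, given as the dict that the camera call returned (one of the last four; its "shot" number tells which), for a name from the list of things; names that differ only in an ending like _2 or _b are one class to them, and where a whole thing is asked for, a point or a joint stands for the part that bears it (a point fixed in the world has none). Each returns a list of dicts, best first, with "confidence" (0 to 1); they miss things now and then, are a little off and sometimes report something else, mostly with a low value. They report only what shows in the picture. A call takes as long as a camera call. They do not tell look-alikes from the thing itself.
- models.spot_in(picture, label): "extent" ([centre column, centre row, width, height] in pixels, round what is visible of it).
- models.spot_point(picture, label): "centre" ([column, row] in pixels: a listed point, or the origin of a listed thing).
The state is a dict: "time_s": time; "joints": joint angles; "dq": joint speeds; "tau": joint torques, N m; "eef_pos": TCP position; "ee_rot": TCP orientation; "force": force on the tool from outside, world axes, zero at the start; "wrist_torque": the same for the moment, N m; "grip_width": opening from 0.0 (shut) to 1.0 (fully open).
Only numpy, scipy, OpenCV 4.12 (cv2) and the standard library are available. Lean on these libraries where they do the work, as an engineer would, in place of code of your own. Each camera call takes 0.05 s, during which the arm holds its last target. There are 200 camera calls.

## Working session

There is one attempt and no reset: what is moved stays moved. The work goes in short steps, Python scripts to look and compute and a shell command to move; the robot and the scene stay as the last step left them, time stands still between calls to the robot, and variables do not carry over. Pictures are saved under pics/ and viewed, about 8 in all and at most 12, crops included, and the job is handed in when it is done.

```bash
mkdir -p pics; cat > h.py <<'E'
import numpy as np, cv2
from rig import ctrl, eyes, models
def save(p,n,crop=None,s=1):
    im=p["color"][:,:,::-1]
    if crop: x0,y0,x1,y1=crop; im=im[y0:y1,x0:x1]
    cv2.imwrite(f"pics/{n}.png",cv2.resize(np.ascontiguousarray(im),None,fx=s,fy=s,interpolation=cv2.INTER_CUBIC))
def ray(p,uv):
    R=np.array(p["R"]);t=np.array(p["t"]);d=R.T@np.array([(uv[0]-p["cx"])/p["fx"],(uv[1]-p["cy"])/p["fy"],1.])
    return -R.T@t,d/np.linalg.norm(d)
def at_z(p,uv,z):
    o,d=ray(p,uv);return o+d*(z-o[2])/d[2]
def tri(rs):
    A=0;b=0
    for o,d in rs:
        M=np.eye(3)-np.outer(d,d);A=A+M;b=b+M@o
    x=np.linalg.solve(A,b);return x,[np.linalg.norm(np.cross(x-o,d)) for o,d in rs]
def proj(p,X):
    c=np.array(p["R"])@np.array(X,float)+np.array(p["t"]);return [p["fx"]*c[0]/c[2]+p["cx"],p["fy"]*c[1]/c[2]+p["cy"]]
def toolR():
    from scipy.spatial.transform import Rotation as Ro
    w,x,y,z=ctrl.sense()["ee_rot"];return Ro.from_quat([x,y,z,w]).as_matrix()
E
python3 - <<'E'
from h import *
np.set_printoptions(precision=1,suppress=True)
s=ctrl.sense();print(s["time_s"],s["eef_pos"],toolR().round(3).tolist(),s["force"],ctrl.nose_length)
for c in ["scene","side","wrist"]:
    p=eyes.capture(c);save(p,"a_"+c);print(c,np.array(ray(p,[280,210])))
    for l,z in [("wing",62),("slot",70),("round_knob",62),("switchbox",0)]:
        for d in models.spot_point(p,l)[:4]:
            print(l,round(d["confidence"],2),np.array(d["centre"]),at_z(p,d["centre"],z))
E
cd pics; python3 -c "
import cv2,numpy as np
a,b=cv2.imread('a_scene.png'),cv2.imread('a_side.png');c=cv2.imread('a_wrist.png')
"
```

```text
0.0 [167.9 497.2 226.2] [[0.947, -0.001, 0.32], [-0.32, -0.001, 0.947], [-0.0, -1.0, -0.001]] [ 0.1 -0.1  0.5] 22.0
scene [[ 912.4 -378.7  752.5]
 [  -0.5    0.5   -0.7]]
wing 0.81 [348.5 224.4] [619.4 142.9  62. ]
wing 0.59 [344.5 164.4] [508.4 277.5  62. ]
wing 0.58 [296.8 154.4] [408.2 231.4  62. ]
wing 0.57 [381.7 199.3] [629.6 243.8  62. ]
slot 0.87 [236.1 341. ] [ 635.4 -178.5   70. ]
round_knob 0.58 [366.3 142. ] [499.5 373.8  62. ]
switchbox 0.84 [224.1 333. ] [ 580.3 -161.6   -0. ]
side [[ 220.8 -462.5  801.1]
 [   0.3    0.6   -0.8]]
wing 0.97 [236.8 157.4] [521.2 281.7  62. ]
wing 0.97 [286.4 156.1] [622.2 236.6  62. ]
wing 0.96 [305.5 187.5] [612.5 133.   62. ]
wing 0.72 [256.7 119.7] [618.7 381.8  62. ]
slot 0.61 [401.2 296.8] [ 627.6 -175.8   70. ]
round_knob 0.86 [218.2 137.1] [510.9 363.6  62. ]
switchbox 0.83 [368.8 320.8] [ 582.5 -162.6    0. ]
wrist [[105.5 518.5 374.3]
 [  0.3  -0.1  -1. ]]
```

View pics/a_scene.png

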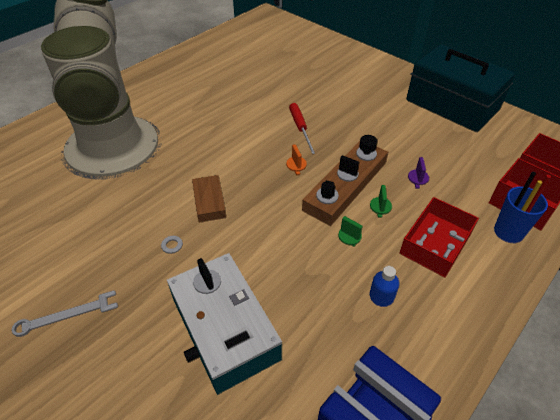

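View pics/a_side.png

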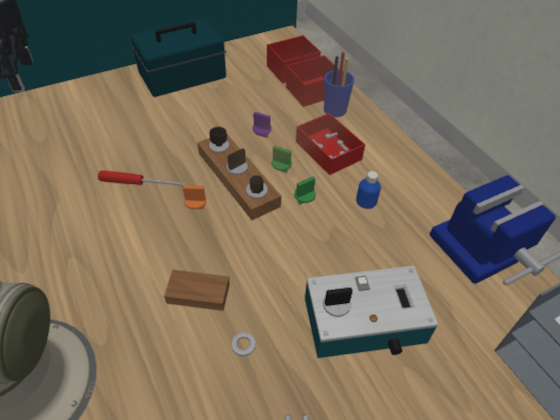

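The scene picture shows several candidates for the wing. The black winged stud stands in the middle bore at scene (348,165) / side (237,158). The green (350,232 and 381,200), orange (297,157) and purple (420,175) ones are loose look-alikes. The round knob is at scene (368,145) and the hex at (328,190). The empty slot is at scene (237,340) / side (403,297). I'll confirm the wing and get the yaws from an enlarged crop.

```bash
python3 - <<'E'
from h import *
np.set_printoptions(precision=1,suppress=True)
a=eyes.capture("scene");b=eyes.capture("side")
def near(p,l,uv): 
    L=[d["centre"] for d in models.spot_point(p,l)]
    L=[c for c in L if np.hypot(*(np.array(c)-uv))<12]; return L[0] if L else uv
W=tri([ray(a,near(a,"wing",[346,165])),ray(b,near(b,"wing",[237,158]))]);print("wing",W)
K=tri([ray(a,near(a,"round_knob",[367,143])),ray(b,near(b,"round_knob",[218,137]))]);print("knob",K)
S=tri([ray(a,near(a,"slot",[237,340])),ray(b,near(b,"slot",[403,297]))]);print("slot",S)
F=tri([ray(a,near(a,"wing",[205,274])),ray(b,near(b,"wing",[338,297]))]);print("fitted",F)
c1=cv2.resize(a["color"][130:200,300:400],None,fx=4,fy=4,interpolation=2);c2=cv2.resize(b["color"][125:195,195:295],None,fx=4,fy=4,interpolation=2)
c3=cv2.resize(a["color"][255:390,160:290],(400,400),interpolation=2);c4=cv2.resize(b["color"][260:360,300:440],(400,286),interpolation=2)
c3=cv2.resize(c3,(400,300));c4=cv2.resize(c4,(400,300))
im=np.vstack([np.hstack([c1,c2]),np.hstack([c3,c4])]);cv2.imwrite("pics/crop.png",im[:,:,::-1]);print(im.shape)
E
```

```text
wing (array([521. , 276. ,  58.3]), [np.float64(5.242049327245472), np.float64(5.242049327245517)])
knob (array([507.3, 353.8,  70.4]), [np.float64(3.019198942868223), np.float64(3.019198942867968)])
slot (array([ 635.3, -173.1,   65.8]), [np.float64(1.7302490099606516), np.float64(1.7302490099607377)])
fitted (array([ 518.6, -137.2,   95.2]), [np.float64(1.071084959339944), np.float64(1.07108495933987)])
(580, 800, 3)
```

View pics/crop.png

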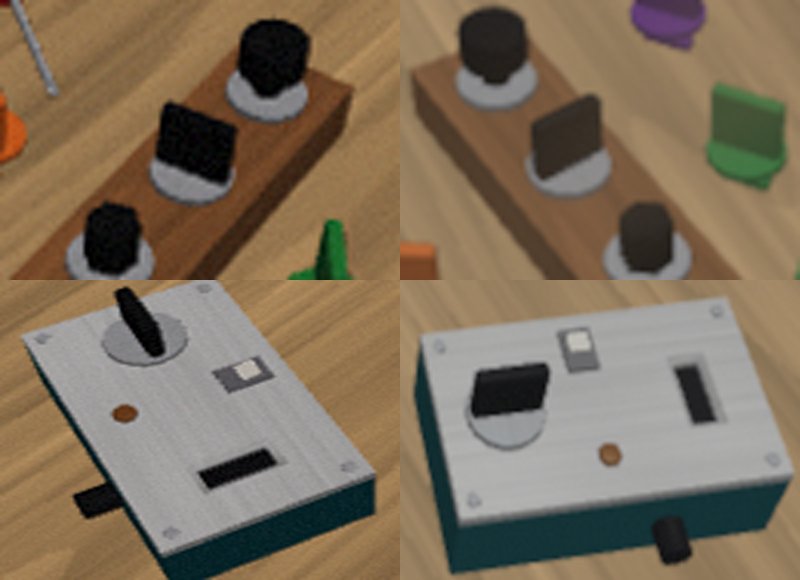

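The crop confirms the black blade in the middle bore as the wing, between the taller round knob and the hex. The slot's long side is perpendicular to the line from the fitted stud to the slot. Now the blade yaw.

```bash
python3 - <<'E'
from h import *
np.set_printoptions(precision=1,suppress=True)
a=eyes.capture("scene");b=eyes.capture("side")
for p,e in ((a,[(341.2,156.2),(359.2,162)]),(b,[(228,157.5),(245,149.2)])):
    q=[at_z(p,u,82) for u in e];d=q[1]-q[0];print(q,np.linalg.norm(d),np.degrees(np.arctan2(d[1],d[0])), (q[0]+q[1])/2)
R=toolR();e=np.array(ctrl.sense()["eef_pos"]);print(R.T@(np.array([519,277,200])-e),ctrl.sense()["time_s"],ctrl.sense()["joints"])
E
```

```text
[array([498.7, 274.9,  82. ]), array([539.1, 286.2,  82. ])] 41.88038714042673 15.5452124112826 [518.9 280.5  82. ]
[array([495.9, 269.7,  82. ]), array([540.1, 277.7,  82. ])] 44.95115167915609 10.279950370366212 [518.  273.7  82. ]
[403.   26.8 -96.5] 1.35 [ 1.   0.3  1.5 -0.   1.3 -0.2]
```

```bash
python3 -m crank '[{"dp":[40,5,-10],"roll":-0.1,"gripper":130},{"dp":[80,9,-20],"roll":-0.2,"gripper":130},{"dp":[120,14,-29],"roll":-0.3,"gripper":130},{"dp":[160,19,-38],"roll":-0.4,"gripper":130},{"dp":[200,23,-48],"roll":-0.5,"gripper":130},{"dp":[240,28,-58],"roll":-0.55,"gripper":130},{"dp":[280,33,-67],"roll":-0.55,"gripper":130},{"dp":[320,37,-77],"roll":-0.55,"gripper":130},{"dp":[360,42,-86],"roll":-0.55,"gripper":130},{"dp":[400,46,-96],"roll":-0.55,"gripper":130}]' 60
python3 -m crank '[{"dp":[3,1,-1],"roll":0,"gripper":130},{"dp":[3,1,-1],"roll":0,"gripper":130}]'
python3 - <<'E'
from h import *
np.set_printoptions(precision=1,suppress=True)
p=eyes.capture("wrist");save(p,"w1");s=ctrl.sense();R=toolR()
print(s["eef_pos"],s["grip_width"],R.round(3).tolist(),p["t"])
for d in models.spot_point(p,"wing")[:3]: print(d,at_z(p,d["centre"],62))
print("expected px",proj(p,[518.5,277,62]))
E
```

```text
time_s: 2.18
eef_pos: [517.8, 277.0, 180.5]
ee_rot: [0.703, -0.703, -0.079, 0.079]
force: [-0.5, 1.2, -0.8]
grip_width: 0.49
time_s: 2.35
eef_pos: [520.7, 276.7, 178.8]
ee_rot: [-0.703, 0.703, 0.078, -0.078]
force: [-0.4, 0.4, -0.0]
grip_width: 0.49
[519.4 277.8 179.3] 0.49218974604142063 [[0.975, -0.001, -0.221], [0.221, -0.0, 0.975], [-0.001, -1.0, 0.0]] [-154.8 -571.1  182.3]
{'centre': [233.3, 308.2], 'confidence': 0.98} [619.  259.1  62. ]
{'centre': [108.4, 280.1], 'confidence': 0.89} [616.2 155.2  62. ]
{'centre': [279.4, 202.0], 'confidence': 0.82} [521.7 276.4  62. ]
expected px [np.float64(281.0416393049729), np.float64(198.1488193970864)]
```

View pics/w1.png

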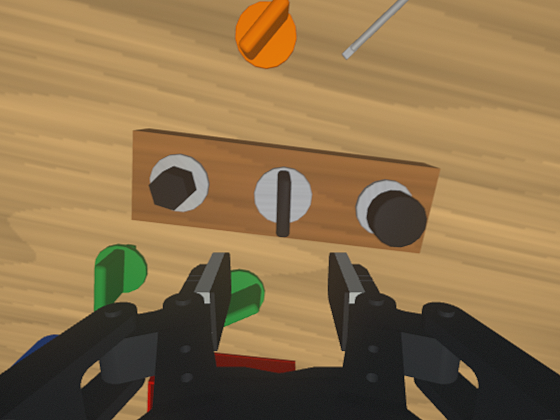

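The wrist view shows the blade from (284,172) to (283,235), in line with the tool's x. The knob is on the right at (397,217), and the fingers have room.

```bash
python3 - <<'E'
from h import *
np.set_printoptions(precision=1,suppress=True)
p=eyes.capture("wrist");R=toolR();e=np.array(ctrl.sense()["eef_pos"])
g=cv2.cvtColor(p["color"],7)
m=(g<70).astype(np.uint8);m[:, :255]=0;m[:,310:]=0;m[:160]=0;m[245:]=0
n,l,st,c=cv2.connectedComponentsWithStats(m);i=1+np.argmax(st[1:,4]);print(st[i],c[i])
ys,xs=np.where(l==i)
r=cv2.minAreaRect(np.c_[xs,ys].astype(np.float32));print(r)
for t in [(1,1),(-1,1),(1,-1),(-1,-1)]:
    for z in (20,-20):
        X=np.array([519.5,277,62])+R@np.array([22*t[0],-z,5*t[1]]);print(t,z,np.array(proj(p,X)))
E
```

```text
[273 173  14  66 820] [279.6 205.6]
((279.6927490234375, 205.44683837890625), (12.700389862060547, 65.118896484375), 1.6846843957901)
(1, 1) 20 [284.6 236.8]
(1, 1) -20 [283.9 220.5]
(-1, 1) 20 [284.9 177.1]
(-1, 1) -20 [284.1 168.2]
(1, -1) 20 [270.9 236.8]
(1, -1) -20 [272.  220.5]
(-1, -1) 20 [270.5 177.1]
(-1, -1) -20 [271.7 168.2]
```

```bash
python3 -m crank '[{"dp":[1,40,1],"roll":0,"gripper":130},{"dp":[1,75,1],"roll":0,"gripper":130},{"dp":[1,95,1],"roll":0,"gripper":130},{"dp":[1,110,1],"roll":0,"gripper":130},{"dp":[1,110,1],"roll":0,"gripper":130},{"dp":[1,110,1],"roll":0,"gripper":255},{"dp":[1,110,1],"roll":0,"gripper":255},{"dp":[1,110,1],"roll":0,"gripper":255},{"dp":[1,110,1],"roll":0,"gripper":255},{"dp":[1,110,1],"roll":0,"gripper":255}]' 70
python3 -m crank '[{"dp":[0,0,0],"roll":0,"gripper":255},{"dp":[0,0,0],"roll":0,"gripper":255}]'
```

```text
time_s: 3.33
eef_pos: [520.8, 279.7, 71.5]
ee_rot: [0.703, -0.702, -0.08, 0.078]
force: [-1.8, -1.1, 6.6]
grip_width: 0.084
time_s: 3.5
eef_pos: [520.8, 279.7, 71.5]
ee_rot: [0.703, -0.702, -0.08, 0.078]
force: [-1.7, 0.1, 7.2]
grip_width: 0.086
```

```bash
python3 -m crank '[{"dp":[0,-15,0],"roll":0,"gripper":255},{"dp":[0,-45,0],"roll":0,"gripper":255},{"dp":[0,-85,0],"roll":0,"gripper":255},{"dp":[0,-115,0],"roll":0,"gripper":255},{"dp":[0,-115,0],"roll":0,"gripper":255},{"dp":[0,-115,0],"roll":0,"gripper":255}]'
python3 - <<'E'
from h import *
np.set_printoptions(precision=1,suppress=True)
a=eyes.capture("side");p=eyes.capture("wrist");s=ctrl.sense();print(s["eef_pos"],s["grip_width"])
c=[int(v) for v in proj(a,s["eef_pos"])]
q=cv2.resize(a["color"][c[1]-70:c[1]+80,max(0,c[0]-95):c[0]+95],(400,316),interpolation=2)
im=np.hstack([q,cv2.resize(p["color"],(400,316))]);cv2.imwrite("pics/lift.png",im[:,:,::-1])
e=np.array(s["eef_pos"]);R=toolR()
# slot pose, tool z yaw -17.1
print("to hover", R.T@(np.array([635.3,-173.5,190])-e), np.degrees(np.arctan2(R[1,2],R[0,2])),s["joints"])
E
```

```text
time_s: 4.0
eef_pos: [520.7, 279.5, 186.6]
ee_rot: [0.703, -0.702, -0.08, 0.078]
force: [1.0, -1.0, -1.9]
grip_width: 0.087
[519.6 279.1 183.7] 0.08376183434005603
to hover [  12.2   -6.2 -467. ] 102.8454857960492 [ 0.3  0.5  1.4  0.   1.3 -1.5]
```

View pics/lift.png

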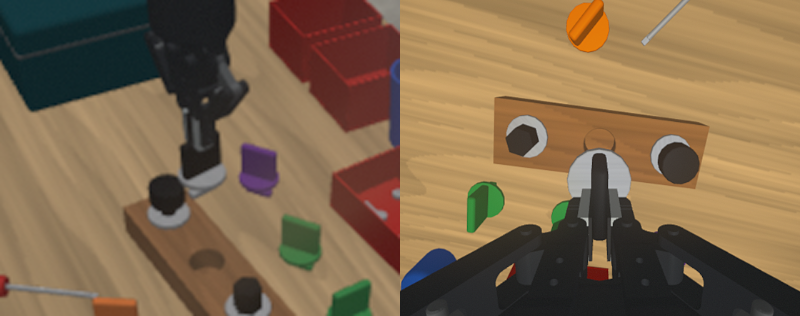

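The stud is held and the middle bore is empty. I'm carrying it to the slot with a turn of -120° (seen from above), which brings the last joint near its mid-range.

```bash
python3 -m crank '[{"dp":[1,0,-30],"roll":0.08,"gripper":255},{"dp":[2,-1,-70],"roll":0.2,"gripper":255},{"dp":[3,-2,-110],"roll":0.32,"gripper":255},{"dp":[4,-3,-150],"roll":0.44,"gripper":255},{"dp":[6,-4,-190],"roll":0.56,"gripper":255},{"dp":[7,-5,-230],"roll":0.68,"gripper":255},{"dp":[8,-6,-270],"roll":0.8,"gripper":255},{"dp":[10,-6,-310],"roll":0.92,"gripper":255},{"dp":[11,-6,-350],"roll":1.04,"gripper":255},{"dp":[12,-6,-390],"roll":1.16,"gripper":255}]'
python3 - <<'E'
from h import *
np.set_printoptions(precision=2,suppress=True)
s=ctrl.sense();R=toolR();y=np.degrees(np.arctan2(R[1,2],R[0,2]))
print(s["eef_pos"],s["grip_width"],y,"roll",np.radians(y+17.1),R.T@(np.array([635.3,-173.5,190])-s["eef_pos"]))
E
```

```text
time_s: 4.93
eef_pos: [618.2, -100.1, 189.1]
ee_rot: [-0.63, 0.63, -0.322, 0.32]
force: [0.2, 0.1, -1.9]
grip_width: 0.082
[ 618.18 -100.1   189.08] 0.08159041386702447 36.033629424433464 roll 0.9273567769909036 [ 69.42  -1.05 -29.34]
```

```bash
python3 -m crank '[{"dp":[25,0,-10],"roll":0.12,"gripper":255},{"dp":[50,0,-20],"roll":0.24,"gripper":255},{"dp":[68,-1,-29],"roll":0.36,"gripper":255},{"dp":[69,-1,-29],"roll":0.48,"gripper":255},{"dp":[69,-1,-29],"roll":0.6,"gripper":255},{"dp":[69,-1,-29],"roll":0.72,"gripper":255},{"dp":[69,-1,-29],"roll":0.84,"gripper":255},{"dp":[69,-1,-29],"roll":0.93,"gripper":255},{"dp":[69,-1,-29],"roll":0.93,"gripper":255},{"dp":[69,-1,-29],"roll":0.93,"gripper":255}]'
python3 - <<'E'
from h import *
np.set_printoptions(precision=2,suppress=True)
p=eyes.capture("wrist");save(p,"w2")
s=ctrl.sense();R=toolR();y=np.degrees(np.arctan2(R[1,2],R[0,2]))
print(s["eef_pos"],s["grip_width"],y)
for l,z in (("slot",70),("wing",116)):
  for d in models.spot_point(p,l)[:3]: print(l,d,at_z(p,d["centre"],z))
E
```

```text
time_s: 5.77
eef_pos: [635.8, -170.9, 190.4]
ee_rot: [0.421, -0.422, 0.568, -0.567]
force: [-0.2, 0.3, -1.2]
grip_width: 0.082
[ 635.89 -170.9   190.69] 0.0822667233900868 -16.73336383641804
slot {'centre': [278.8, 206.2], 'confidence': 0.96} [ 635.07 -175.57   70.  ]
wing {'centre': [276.1, 255.6], 'confidence': 0.59} [ 627.16 -196.07  116.  ]
```

View pics/w2.png

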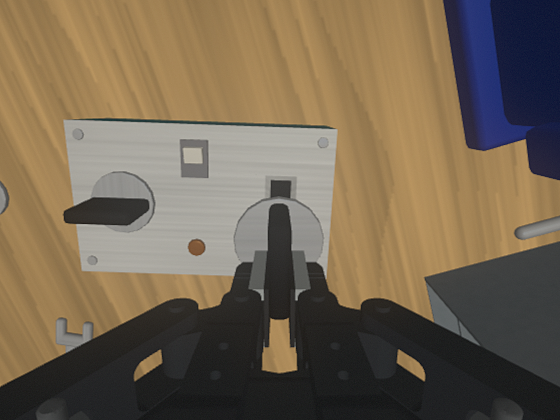

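The wrist view shows the slot's far end and chamfer at (265–297, 177), with the flange disc centred near (279,240) and the fitted stud at left (122,205). I'm fitting the yaw and offsets now.

```bash
python3 - <<'E'
from h import *
np.set_printoptions(precision=2,suppress=True)
p=eyes.capture("wrist");a=eyes.capture("scene");b=eyes.capture("side")
s=ctrl.sense();R=toolR();e=np.array(s["eef_pos"])
C=[at_z(p,u,70) for u in [(65,121),(337,129)]];d=C[1]-C[0];print("top edge",C,np.linalg.norm(d),np.degrees(np.arctan2(d[1],d[0])))
for u in [(78,134),(323,143),(92,260)]: print("screw",at_z(p,u,70))
print("chamfer end",[R.T@(at_z(p,u,70)-e) for u in [(265,177),(297,177)]])
# slot in scene/side by net now (foot may hide it)
for q,n in ((a,"scene"),(b,"side")):
    for l,z in (("slot",70),("switchbox",0)):
        for dd in models.spot_point(q,l)[:1]: print(n,l,dd,at_z(q,dd["centre"],z))
# predicted flange circle, wing centre at tool offset (0,h,0)
for h in (3,6,8):
    X=[proj(p,e+R@np.array([24*np.cos(t),h+20,24*np.sin(t)])) for t in np.linspace(0,6.28,60)];X=np.array(X);print(h,X.min(0),X.max(0))
m=(p["color"].min(2)>95);print("flange row extents",[(r,np.where(m[r,225:335])[0][[0,-1]]+225) for r in (225,232,238,244)])
x0=200;save(p,"w2c",(210,150,350,300),4)
E
```

```text
top edge [array([504.19, -69.02,  70.  ]), array([ 693.38, -131.99,   70.  ])] 199.3918044986424 -18.411263217920965
screw [509.27 -80.3   70.  ]
screw [ 680.9  -138.86   70.  ]
screw [ 476.74 -175.52   70.  ]
chamfer end [array([-18.08, 121.68,  -9.82]), array([-18.12, 121.68,  14.58])]
scene slot {'centre': [236.7, 340.7], 'confidence': 0.69} [ 635.76 -177.48   70.  ]
scene switchbox {'centre': [224.4, 329.5], 'confidence': 0.91} [ 575.76 -156.58    0.  ]
side slot {'centre': [404.2, 299.6], 'confidence': 0.73} [ 628.89 -182.62   70.  ]
side switchbox {'centre': [366.4, 320.0], 'confidence': 0.86} [ 579.49 -159.25    0.  ]
3 [229.98 201.35] [324.26 289.54]
6 [230.75 199.87] [323.55 286.83]
8 [231.26 198.91] [323.09 285.07]
flange row extents [(225, array([225, 329])), (232, array([225, 329])), (238, array([225, 328])), (244, array([225, 328]))]
```

View pics/w2c.png

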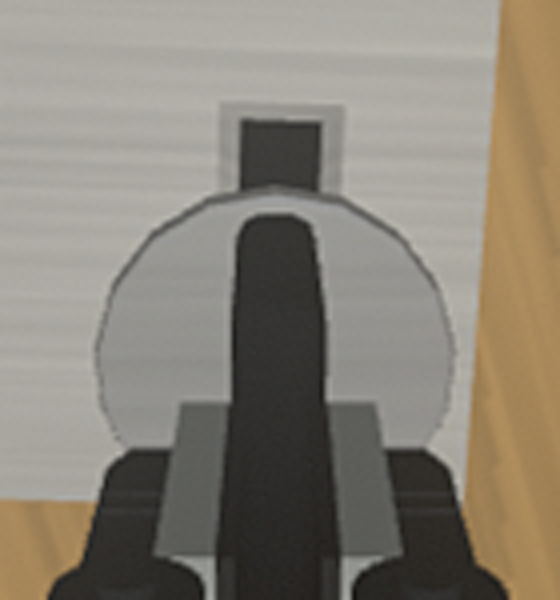

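```bash
python3 -m crank '[{"dp":[5.5,0,1.2],"roll":0.03,"gripper":255},{"dp":[5.5,20,1.2],"roll":0.03,"gripper":255},{"dp":[5.5,45,1.2],"roll":0.03,"gripper":255},{"dp":[5.5,55,1.2],"roll":0.03,"gripper":255},{"dp":[5.5,55,1.2],"roll":0.03,"gripper":255},{"dp":[5.5,55,1.2],"roll":0.03,"gripper":255}]'
python3 - <<'E'
from h import *
np.set_printoptions(precision=2,suppress=True)
s=ctrl.sense();e=s["eef_pos"];print(e,s["force"])
L=[]
for n in("scene","side"):
    a=eyes.capture(n);c=[int(v) for v in proj(a,[635,-176,80])]
    L.append(cv2.resize(a["color"][c[1]-50:c[1]+40,c[0]-60:c[0]+60],(400,300),interpolation=2))
cv2.imwrite("pics/pre.png",np.hstack(L)[:,:,::-1])
E
```

```text
time_s: 6.77
eef_pos: [635.8, -176.9, 137.3]
ee_rot: [-0.412, 0.412, -0.574, 0.574]
force: [0.7, -0.3, 0.1]
grip_width: 0.086
[ 635.83 -176.9   137.25] [ 0.67 -0.26  0.09]
```

View pics/pre.png

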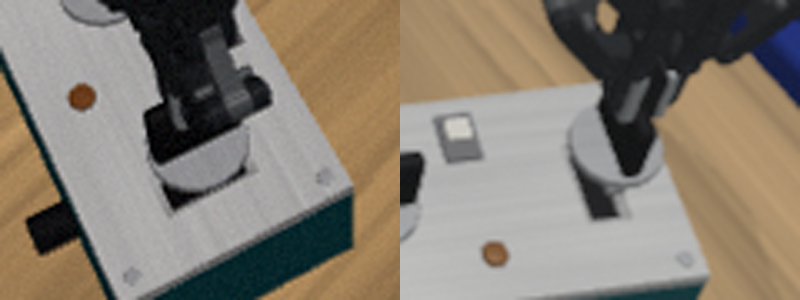

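The stud hangs just above the slot and lines up with it in both views. I'm lowering it slowly and watching the force.

```bash
python3 -m crank '[{"dp":[0,4,0],"roll":0,"gripper":255},{"dp":[0,8,0],"roll":0,"gripper":255},{"dp":[0,12,0],"roll":0,"gripper":255},{"dp":[0,16,0],"roll":0,"gripper":255},{"dp":[0,16,0],"roll":0,"gripper":255}]'
```

```text
time_s: 7.28
eef_pos: [635.3, -176.5, 119.6]
ee_rot: [0.412, -0.413, 0.575, -0.574]
force: [-0.3, 0.3, -1.4]
grip_width: 0.08
```

```bash
python3 -m crank '[{"dp":[0,3,0],"roll":0,"gripper":255},{"dp":[0,6,0],"roll":0,"gripper":255},{"dp":[0,9,0],"roll":0,"gripper":255},{"dp":[0,9,0],"roll":0,"gripper":255}]'
```

```text
time_s: 7.62
eef_pos: [635.5, -176.5, 111.0]
ee_rot: [0.412, -0.413, 0.575, -0.574]
force: [0.1, 0.6, -1.4]
grip_width: 0.083
```

```bash
python3 -m crank '[{"dp":[0,2,0],"roll":0,"gripper":255},{"dp":[0,4,0],"roll":0,"gripper":255},{"dp":[0,6,0],"roll":0,"gripper":255},{"dp":[0,6,0],"roll":0,"gripper":255}]'
```

```text
time_s: 7.95
eef_pos: [635.7, -176.6, 105.8]
ee_rot: [0.413, -0.413, 0.574, -0.574]
force: [-0.8, -0.3, -0.7]
grip_width: 0.078
```

```bash
python3 -m crank '[{"dp":[0,1,0],"roll":0,"gripper":255},{"dp":[0,2,0],"roll":0,"gripper":255},{"dp":[0,2,0],"roll":0,"gripper":255}]'
python3 -m crank '[{"dp":[0,1,0],"roll":0,"gripper":255},{"dp":[0,2,0],"roll":0,"gripper":255},{"dp":[0,2,0],"roll":0,"gripper":255}]'
```

```text
time_s: 8.2
eef_pos: [635.8, -176.6, 105.7]
ee_rot: [-0.413, 0.412, -0.574, 0.575]
force: [-6.0, 2.9, 12.2]
grip_width: 0.084
time_s: 8.45
eef_pos: [636.0, -176.7, 105.6]
ee_rot: [-0.413, 0.412, -0.573, 0.575]
force: [-11.1, 3.7, 23.3]
grip_width: 0.082
```

Contact came at TCP z 105.7, where I expected full seating (grasp at 71.5 with the stud 34 mm lower). I'm relieving the push a little, then turning.

```bash
python3 -m crank '[{"dp":[0,-3,0],"roll":0,"gripper":255},{"dp":[0,-3,0],"roll":0.1,"gripper":255},{"dp":[0,-3,0],"roll":0.2,"gripper":255},{"dp":[0,-3,0],"roll":0.3,"gripper":255},{"dp":[0,-3,0],"roll":0.3,"gripper":255}]'
```

```text
time_s: 8.87
eef_pos: [636.2, -175.9, 105.8]
ee_rot: [0.321, -0.32, 0.63, -0.63]
force: [-2.2, 4.7, 5.8]
grip_width: 0.081
```

```bash
python3 -m crank '[{"dp":[0,0,0],"roll":0.12,"gripper":255},{"dp":[0,0,0],"roll":0.24,"gripper":255},{"dp":[0,0,0],"roll":0.36,"gripper":255},{"dp":[0,0,0],"roll":0.48,"gripper":255},{"dp":[0,0,0],"roll":0.6,"gripper":255},{"dp":[0,0,0],"roll":0.72,"gripper":255},{"dp":[0,0,0],"roll":0.84,"gripper":255},{"dp":[0,0,0],"roll":0.96,"gripper":255},{"dp":[0,0,0],"roll":1.08,"gripper":255},{"dp":[0,0,0],"roll":1.08,"gripper":255}]'
python3 -m crank '[{"dp":[0,0,0],"roll":0.1,"gripper":255},{"dp":[0,0,0],"roll":0.19,"gripper":255},{"dp":[0,0,0],"roll":0.19,"gripper":255}]'
python3 - <<'E'
from h import *
s=ctrl.sense();R=toolR();print(np.degrees(np.arctan2(R[1,2],R[0,2])),s["eef_pos"],s["force"],s["wrist_torque"],s["joints"])
E
```

```text
time_s: 9.7
eef_pos: [636.2, -175.3, 106.1]
ee_rot: [-0.049, 0.05, 0.706, -0.705]
force: [-2.0, 7.1, 8.1]
grip_width: 0.082
time_s: 9.95
eef_pos: [636.2, -175.3, 106.1]
ee_rot: [-0.115, 0.116, 0.698, -0.697]
force: [-2.4, 6.5, 8.5]
grip_width: 0.085
-108.80628491551639 [ 636.18851074 -175.28903715  106.07474906] [-2.39962426  6.46419041  8.480745  ] [1.29746249 0.48788588 0.00746272] [-0.4468748   0.71218581  1.19396086  0.00225219  1.23495383  1.45141216]
```

```bash
python3 -m crank '[{"dp":[0,0,0],"roll":0,"gripper":120},{"dp":[0,0,0],"roll":0,"gripper":120},{"dp":[0,0,0],"roll":0,"gripper":120},{"dp":[0,0,0],"roll":0,"gripper":120},{"dp":[0,-20,0],"roll":0,"gripper":120},{"dp":[0,-60,0],"roll":0,"gripper":120},{"dp":[0,-100,0],"roll":0,"gripper":120},{"dp":[10,-120,0],"roll":0,"gripper":120},{"dp":[40,-120,0],"roll":0,"gripper":120},{"dp":[40,-120,0],"roll":0,"gripper":120}]'
python3 - <<'E'
from h import *
np.set_printoptions(precision=1,suppress=True)
p=eyes.capture("wrist");a=eyes.capture("scene");b=eyes.capture("side")
for q in(a,b,p):
    for d in models.spot_point(q,"wing")[:7]:
        X=at_z(q,d["centre"],96)
        if X[1]<-90: print(d,X)
c=[proj(q,[577,-155,75]) for q in (a,b)]
L=[cv2.resize(q["color"][int(v[1])-75:int(v[1])+75,int(v[0])-100:int(v[0])+100],(400,300),interpolation=2) for q,v in zip((a,b),c)]
L+= [cv2.resize(p["color"],(400,300)),cv2.resize(a["color"][120:240,280:440],(400,300))]
cv2.imwrite("pics/done.png",np.vstack([np.hstack(L[:2]),np.hstack(L[2:])])[:,:,::-1]);save(p,"done_w")
E
```

```text
time_s: 10.78
eef_pos: [594.4, -162.4, 224.8]
ee_rot: [-0.115, 0.113, 0.698, -0.698]
force: [0.7, 0.6, -1.2]
grip_width: 0.532
{'centre': [236.1, 333.5], 'confidence': 0.59} [ 637.  -177.4   96. ]
{'centre': [405.5, 285.7], 'confidence': 0.61} [ 633.  -171.6   96. ]
{'centre': [273.7, 141.3], 'confidence': 0.96} [ 638.5 -173.    96. ]
```

View pics/done.png

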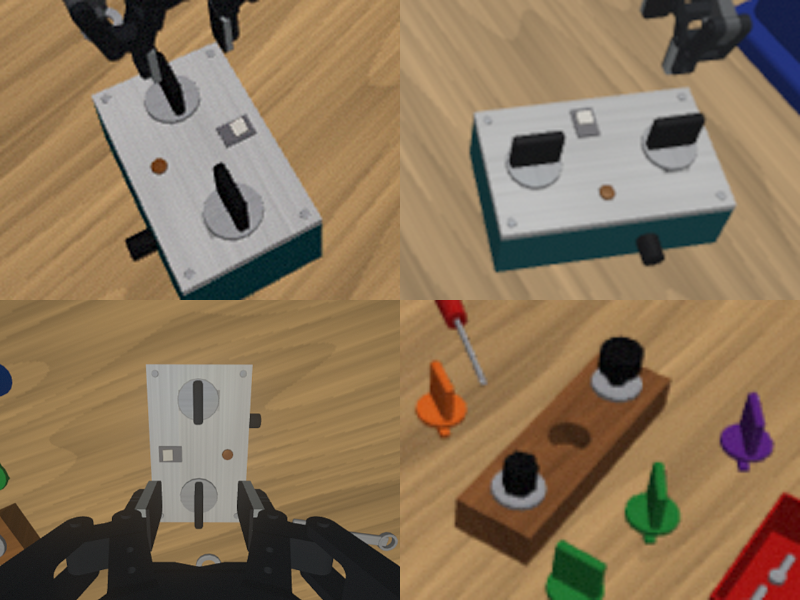

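The new stud stands flush on the cover with its wing parallel to the fitted one. The round and hex studs are still in the holder, and the gripper is clear of everything. I'm handing the job in.

```bash
python3 -c "
from rig import ctrl
s=ctrl.sense();print(s['time_s'],s['force'],ctrl.finish_job())"
```

```text
the job is handed in; nothing more can be done
11.0833 [-0.53748769 -0.01408746  1.0002411 ] None
```

I took the black winged stud from the middle bore and pushed it into the empty slot. The flange met the cover at TCP z 105.7 mm, about where full seating was expected, with at most 23 N vertical force read between moves. I then turned it 90° to lock it, let go and backed away, and handed the job in at 11.1 s.

**Last checks:** The final pictures show the flange flat on the cover and the wing parallel to the fitted stud. The round and hex studs are still in the holder, and the coloured look-alikes are untouched. The gripper is about 85 mm above the studs, with no contact force beyond sensor noise.

**Disagreement:** Earlier estimates of the slot and stud positions differed by a few millimetres between cameras. The foot still went in without measurable resistance. No check failed.

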